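# Put the board holder away in the dust box and seal its hatch

## Task

Stand the board holder upright on the floor of the grey dust box's open bay - set it down, do not drop it - then slide the hatch shut until its edge meets the rubber seal hidden under the metal lip. Press the hatch against the seal with a steady 10 newtons or so for about a second so that the rubber beds, never crushing it, and let go with the hatch left resting on the seal. Leave the meter, jar, spool and screwdriver where they are.

Things in the scene. Friction and masses are not known exactly. Their poses are not given: they have to be found in the camera images.
- case: Grey dust box, fixed to the bench, 190 (x) x 375 (y) x 86 mm high. Origin on its underside, mid-width; its own y runs from -185 (jamb end) to +190 mm, z up. Dummy drawer fronts on its -x side. Open-topped bay at y -165 to 0, x -85 to +85 mm; the half at y > 0 is closed. Aluminium rails along both long sides, tops 82 mm above the bench.
- bay_floor (a point): Point on the floor of the bay (6 mm above the bench), at x 0, y -82 mm of the box: about midway between the lip and the open hatch. Axes as the box.
- lip_edge (a point): Middle of the free edge of the aluminium lip at the jamb end, y -133 mm of the box, lip 82 to 86 mm above the bench. Axes as the box. Under it, out of sight, a springy rubber seal; its face is 6 to 20 mm behind this edge, set differently from box to box. It yields 1 mm per 7 N, beds when pressed by 5 N or more for half a second, is crushed above 20 N.
- hatch: Grey sliding hatch, panel 164 (x) x 170 (y) x 8 mm, top face 78 mm above the bench, with a dark steel grip bar 90 (x) x 12 (y) x 30 mm high on it (top 108 mm above the bench). Origin: centre of the bar; axes as the box. Slides along the box's y only, closing towards -y. Starts with the bar at y +55 to +80 mm of the box.
- hatch_edge (a point): Middle of the hatch panel's leading edge, 85 mm to the -y side of the bar's centre, 74 mm above the bench; it goes in under the lip and meets the seal with the bar at y -68 to -54 mm of the box (unknown which). The track drags with about 3 N, which adds to what the seal takes, and holds the hatch where it is left. Axes as the box.
- holder_mid (a point): Board holder, loose, 0.25 kg: aluminium base 64 (x) x 50 (y) x 8 mm with low clamp jaws (up to 15 mm high), and in its middle an upright dark steel block 30 (x) x 26 (y) mm that reaches to 52 mm above its underside: grip this block across its y. This point is its centre, 26 mm above its underside. Its z is up.
- meter_mid (a point): Bystander: blue multimeter, 75 x 150 x 36 mm, lying; its centre.
- jar_mid (a point): Bystander: glass jar, 72 mm across, 75 mm high; its centre.
- spool_mid (a point): Bystander: white solder spool, 56 mm across, 36 mm high; its centre.
- driver_grip (a point): Bystander: screwdriver lying on the bench; middle of its handle.
Mind the look-alikes: they are no part of the job. Leave any blue or green look-alike of the part that bears holder_mid alone.

How it is judged (in metres and radians):
On the way, in this order (a step that is already met when the one before it is completed fails the run):
1. the holder stands upright in the bay and is let go (x of holder_mid in the frame of case between -0.085 and 0.085 m and y of holder_mid in the frame of case between -0.165 and 0 m and z of holder_mid in the frame of case below 0.04 m and angle between holder_mid's own z axis and vertical below 0.15 rad and contact force between the fingers and holder below 0.1 N and linear speed of holder below 0.02 m/s), for 0.2 s.
2. the hatch is pressed against the seal with at least 5 N for half a second (contact force between hatch and case above 5 N), for 0.5 s.
At the end, for the whole second after the job is handed in: The holder stands upright (within 0.15 rad) and still on the floor of the bay, released, and the hatch rests against the seal (still pressing on it by more than 0.3 N), at rest (all of step 1 and contact force between hatch and case above 0.3 N and linear speed of hatch below 0.01 m/s); the robot touches nothing.
It fails at once if the seal is crushed (pressed by more than 20 N) (contact force between hatch and case above 20 N).
It fails at once if the holder is dropped (moves faster than 0.5 m/s while not held) (contact force between the fingers and holder below 0.05 N and linear speed of holder above 0.5 m/s).
It fails at once if the meter, jar, spool or screwdriver is moved by more than 30 mm (distance of any of meter_mid, jar_mid, spool_mid, driver_grip from where it was at the start of the episode above 0.03 m).
It also fails if it takes over 72 s, if anything falls off the work surface, if the arm or the gripper's body presses on something with over 40 N, if the wrist force passes 120 N, or if a joint passes its speed limit or range.

## Robot

A 6-joint arm with a two-finger parallel gripper is mounted at the origin on the work surface. World frame = base frame: x ahead of the robot, y to its left, z up, the work surface at z = 0. Lengths are in m, angles in degrees, forces in N, time in s.
With the tool pointing down it reaches from about 0.3 to 0.75 m from the base axis. Payload 8.5 kg.
Tool frame: the origin (TCP) lies at the very end of the fingers, on their centre line; the grasp point (between the pads) lies 19 mm behind it; x points along the fingers, y is the direction in which the jaws open and shut, and the axes are right-handed (so a half turn about x gives the same grasp; the last joint's range is limited). The gripper opens to 85 mm and grips with 20 to 120 N. Pads are 22 mm wide; open, the fingers measure 114 mm over their backs; the gripper's body (76 mm by 85 mm) begins 54 mm behind the grasp point. The pads swing forward as they close: fully open they stand 13 mm farther back than shut.
Start: joints at [57.794, 21.807, 74.336, -0, 83.858, -12.336], TCP at [0.187, 0.517, 0.231] pointing down, gripper open.
Joint ranges: [-178.18, 178.18], [-50.72, 133.34], [12.68, 142.11], [-81.47, 261.47], [9.98, 163.14], [-165.26, 165.26]. Speed limits (degrees/s): [136.94, 136.94, 180, 180, 180, 180].

## Interface

Orientations are given as a 3x3 rotation matrix whose columns are the frame's x, y, z axes.
In Python, from rig import sensors, cams, env gives the robot as it stands.
- The arm moves only by the shell command python3 -m crank 'ROWS' [FORCE]. ROWS is a JSON object of lists of equal length, an entry for each row: "hand": the closure in counts, from 0 (fully open) to 255 (shut); "translation": the shift along the tool's x, y, z in m, a list of three; "dr": the turn, a rotation vector about the tool's x, y, z in rad, a list of three. A call has 1 to 5 rows; each row is the pose to reach, as a shift and turn from the pose commanded when the call began, along the tool's axes at that moment; what a row does not reach only later rows make up. A row lasts 1/10 s, in which the tool goes at most 50 mm and 8.59 degrees, less where a joint would pass 70% of its speed; a pose out of reach is approached as far as the arm can. A call with a gripper value outside its range is refused whole. The fingers move at their own pace and stop on an object; FORCE is the grip in N (left out, the last holds). Time passes only in rows, so rows that repeat a pose let the fingers close. It gives the time, the measured TCP pose, the force and the opening at its end, in the units of the state.
- sensors.observe(): the state, without advancing time (a new reading comes with each control period).
- cams.get_image(name): name is "scene" or "top" or "wrist"; returns (picture, depth): 384x512x3 uint8, blue, green, red; 384x512 float32, m along the optical axis (not along the pixel's ray), 0 where there is no reading.
- cams.calibration(name): a dict with "vertical_fov" (degrees; the focal length in pixels is half the picture's height over the tangent of half this angle, whatever the lens; pixels are square), "cx", "cy" (the principal point, pixels), "extrinsics" (4x4, takes a point from camera to world coordinates). Camera axes: x right, y down, z forward; pixel columns grow to the right and rows downward; lengths in m; the calibration is good to about 2 mm. A picture is of the moment at which its call begins: read the wrist's pose just before it. calibration takes no time and is no camera call; for the wrist camera it gives the pose at the moment of the call.
- env.close_job(): hands the job in, once; it reports no verdict.
The state is a dict: "time_s": time; "q": joint angles; "qvel": joint speeds; "joint_efforts": joint torques, N m; "position": TCP position; "tool_rot": TCP orientation; "ft_force": force on the tool from outside, world axes, zero at the start; "wrist_torque": the same for the moment, N m; "grip_width": finger opening in m.
Only numpy, scipy, OpenCV 4.12 (cv2) and the standard library are available. Lean on these libraries where they do the work, as an engineer would, in place of code of your own. Each camera call takes 0.05 s, during which the arm holds its last target. There are 200 camera calls.

## Working session

There is one attempt and no reset: what is moved stays moved. The work goes in short steps, Python scripts to look and compute and a shell command to move; the robot and the scene stay as the last step left them, time stands still between calls to the robot, and variables do not carry over. Pictures are saved under pics/ and viewed, about 8 in all and at most 12, crops included, and the job is handed in when it is done.

```bash
mkdir -p pics; ls
python3 - <<'E'
from rig import sensors,cams,env
import cv2,numpy as np
print(sensors.observe())
for n in ("scene","top"):
    im,d=cams.get_image(n); cv2.imwrite(f"pics/{n}0.png",im); np.savez(f"pics/{n}0.npz",im=im,d=d); print(n,cams.calibration(n))
E
```

```text
pics
{'time_s': 0.0, 'q': array([ 5.77943293e+01,  2.18411673e+01,  7.43847145e+01,  1.48498189e-03,
        8.38571922e+01, -1.23365834e+01]), 'qvel': array([-0.06698355,  0.02021547,  0.03647833, -0.05060319,  0.066172  ,
       -0.05861789]), 'joint_efforts': array([-4.73230357e-04, -4.48455369e+01, -2.31268877e+01, -1.44166115e-04,
        4.77610491e-03,  1.52305313e-05]), 'position': array([0.18677636, 0.51701   , 0.23071034]), 'tool_rot': array([[-7.94550282e-04,  3.39874255e-01,  9.40470552e-01],
       [-1.21309680e-03,  9.40469829e-01, -3.39875019e-01],
       [-9.99998949e-01, -1.41092961e-03, -3.34950197e-04]]), 'ft_force': array([ 0.15371363, -0.04497457,  0.08142392]), 'wrist_torque': array([ 0.0324373 ,  0.00362785, -0.01729067]), 'grip_width': 0.08538247329263113}
scene {'vertical_fov': 43.58867127893801, 'cx': 257.08488589497193, 'cy': 190.65906847780468, 'extrinsics': array([[-0.32682519,  0.78248586, -0.53000111,  1.26198873],
       [ 0.94508235,  0.26931512, -0.18517214,  0.26650226],
       [-0.00215726, -0.56141362, -0.82753254,  1.20760035],
       [ 0.        ,  0.        ,  0.        ,  1.        ]])}
top {'vertical_fov': 56.96598042781162, 'cx': 250.26028759393307, 'cy': 190.31514676859086, 'extrinsics': array([[-0.01337657, -0.99555357,  0.09324248,  0.43386953],
       [-0.99979077,  0.01187346, -0.01665667,  0.01786239],
       [ 0.0154755 , -0.09344578, -0.99550409,  1.2094408 ],
       [ 0.        ,  0.        ,  0.        ,  1.        ]])}
```

View pics/top0.png

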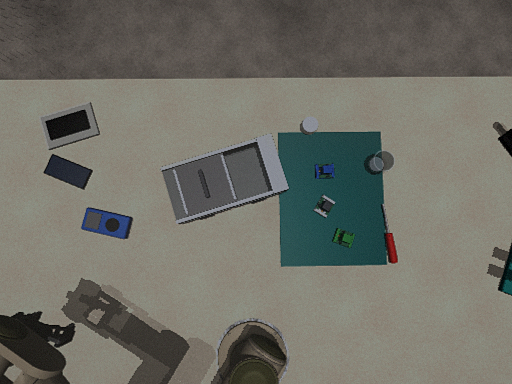

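View pics/scene0.png

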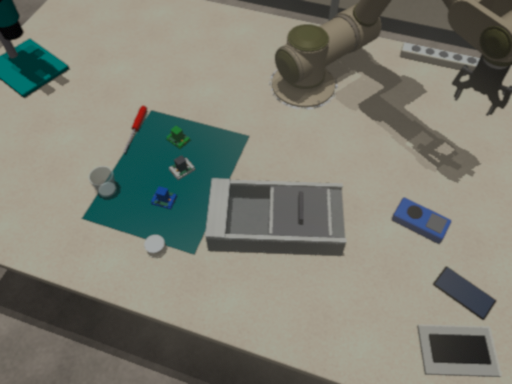

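The top view shows the box with corners near (163,170), (272,135), (288,188), (178,222). Its lip is at the right end and the bar is at (204,183). The plain holder is at (325,206), between the blue (325,171) and green (343,238) look-alikes. The scene view agrees: holder (181,167), bar (301,208). Next I'll measure them.

```bash
cat > h.py <<'E'
import numpy as np,cv2
from rig import sensors,cams
def K(c): return 192/np.tan(np.radians(c["vertical_fov"]/2))
def cast(c,px,z):
    px=np.atleast_2d(px).astype(float); f=K(c); E=c["extrinsics"]
    r=np.c_[(px[:,0]-c["cx"])/f,(px[:,1]-c["cy"])/f,np.ones(len(px))]@E[:3,:3].T
    o=E[:3,3]; return o+r*((z-o[2])/r[:,2])[:,None]
def cloud(c,d):
    v,u=np.mgrid[:384,:512]; f=K(c); E=c["extrinsics"]
    P=np.stack([(u-c["cx"])/f*d,(v-c["cy"])/f*d,d],-1)@E[:3,:3].T+E[:3,3]
    P[d==0]=np.nan; return P
E
python3 - <<'E'
from h import *
for n,(x0,x1,y0,y1) in dict(top=(150,300,125,230),scene=(200,350,170,260)).items():
    z=np.load(f"pics/{n}0.npz"); c=cams.calibration(n); P=cloud(c,z["d"])
    m=np.zeros((384,512),bool); m[y0:y1,x0:x1]=True
    m&=(P[...,2]>.074)&(P[...,2]<.095)
    _,lab,st,_=cv2.connectedComponentsWithStats(m.astype(np.uint8)); k=1+st[1:,4].argmax()
    Q=P[lab==k]; r=cv2.minAreaRect((Q[:,:2]*1000).astype(np.float32)); print(n,"box",r,st[k,4])
    m=np.zeros((384,512),bool); m[y0:y1,x0:x1]=True; m&=P[...,2]>.098
    Q=P[m]; print(" bar",len(Q),cv2.minAreaRect((Q[:,:2]*1000).astype(np.float32)),np.nanmedian(Q[:,2]))
    (a,b,e,g)=(305,345,190,222) if n=="top" else (165,200,150,185)
    m=np.zeros((384,512),bool); m[e:g,a:b]=True
    Q=P[m&(P[...,2]>.042)]; print(" blk",len(Q),cv2.minAreaRect((Q[:,:2]*1000).astype(np.float32)),np.median(Q[:,2]))
    Q=P[m&(P[...,2]>.004)]; print(" base",len(Q),cv2.minAreaRect((Q[:,:2]*1000).astype(np.float32)))
im=[cv2.resize(np.load(f"pics/{n}0.npz")["im"][e:g,a:b],None,fx=s,fy=s,interpolation=cv2.INTER_CUBIC) for n,a,b,e,g,s in (("top",300,350,180,230,8),("scene",160,210,145,195,8))]
cv2.imwrite("pics/z1.png",np.hstack(im))
E
```

```text
top box ((581.1678466796875, 82.20576477050781), (190.6029510498047, 374.8893127441406), 16.660388946533203) 4276
 bar 113 ((561.9352416992188, 146.09225463867188), (89.5193862915039, 12.194158554077148), 16.813385009765625) 0.1076354350586235
 blk 79 ((489.8996276855469, -253.44329833984375), (26.408985137939453, 30.300148010253906), 58.17816925048828) 0.051801768097455625
 base 427 ((491.83984375, -255.48568725585938), (135.31800842285156, 106.09901428222656), 89.24061584472656)
scene box ((580.718017578125, 84.23800659179688), (196.06521606445312, 374.4562072753906), 16.806249618530273) 5065
 bar 147 ((563.2451171875, 148.5161895751953), (91.42401123046875, 11.628462791442871), 16.225160598754883) 0.10790961571456448
 blk 85 ((489.373291015625, -251.3907470703125), (29.084274291992188, 31.548046112060547), 59.9666748046875) 0.050989008725770946
 base 439 ((481.54638671875, -254.605224609375), (138.78488159179688, 107.37315368652344), 25.16802406311035)
```

View pics/z1.png

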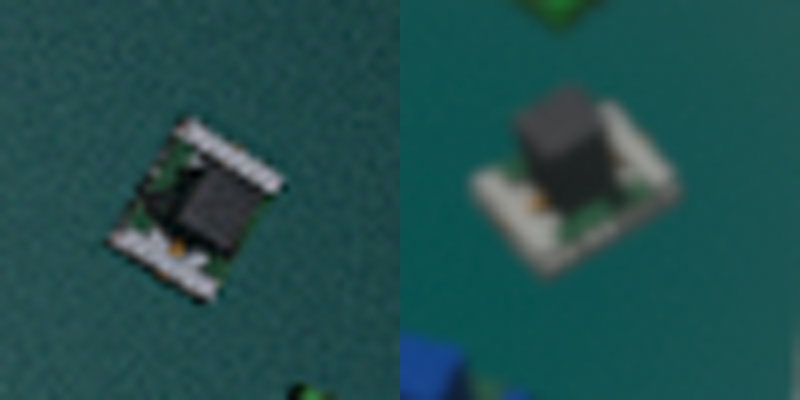

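```bash
cat > to.py <<'E'
import sys,numpy as np
from rig import sensors
from scipy.spatial.transform import Rotation as R
# to.py x y z yaw(deg of tool y) -> shift & turn in tool axes
s=sensors.observe(); x,y,z,a=map(float,sys.argv[1:]); T=np.array(s["tool_rot"]); a=np.radians(a)
Y=np.array([np.cos(a),np.sin(a),0]); X=np.array([0,0,-1.]); G=np.c_[X,Y,np.cross(X,Y)]
print("pos",s["position"].round(4),"F",s["ft_force"].round(1),"w",round(s["grip_width"],4),"t",s["time_s"])
print("shift",(T.T@(np.array([x,y,z])-s["position"])).round(4),"dr",R.from_matrix(T.T@G).as_rotvec().round(4))
E
python3 -m crank '{"hand":[0,0,0,0,0],"translation":[[0,-0.036,0.032],[0,-0.072,0.064],[0,-0.108,0.096],[0,-0.144,0.128],[0,-0.18,0.16]],"dr":[[0,0,0],[0,0,0],[0,0,0],[0,0,0],[0,0,0]]}' 40
python3 to.py 0.4895 -0.2525 0.15 59
```

```text
time_s: 0.6
position: [0.2763, 0.2918, 0.2312]
tool_rot: [[-0.0, 0.339, 0.941], [-0.0, 0.941, -0.339], [-1.0, -0.0, -0.0]]
ft_force: [0.9, 0.9, -0.3]
grip_width: 0.0851
pos [0.2763 0.2918 0.2312] F [ 0.9  0.9 -0.3] w 0.0851 t 0.6
shift [ 0.0812 -0.4396  0.3853] dr [ 1.949e-01 -1.000e-04  2.000e-04]
```

```bash
python3 -m crank '{"hand":[0,0,0,0,0],"translation":[[0,-0.036,0.032],[0,-0.072,0.064],[0,-0.108,0.096],[0,-0.144,0.128],[0,-0.18,0.16]],"dr":[[0,0,0],[0,0,0],[0,0,0],[0,0,0],[0,0,0]]}' | tail -2
python3 -m crank '{"hand":[0,0,0,0,0],"translation":[[0,-0.036,0.032],[0,-0.072,0.064],[0,-0.108,0.096],[0,-0.144,0.128],[0,-0.18,0.16]],"dr":[[0.05,0,0],[0.1,0,0],[0.15,0,0],[0.195,0,0],[0.195,0,0]]}' |tail -2
python3 to.py 0.4895 -0.2525 0.15 59
```

```text
ft_force: [1.9, 0.6, -0.4]
grip_width: 0.0854
ft_force: [0.0, 0.1, 0.0]
grip_width: 0.0856
pos [ 0.455  -0.1558  0.2311] F [0.  0.1 0. ] w 0.0856 t 1.6
shift [ 0.0811 -0.0649  0.0796] dr [-0.0026 -0.0004 -0.0001]
```

```bash
python3 -m crank '{"hand":[0,0,0,0,0],"translation":[[0.02,-0.022,0.027],[0.05,-0.044,0.054],[0.081,-0.064,0.079],[0.081,-0.064,0.079],[0.081,-0.064,0.079]],"dr":[[0,0,0],[0,0,0],[0,0,0],[0,0,0],[0,0,0]]}' |tail -1
python3 to.py 0.4895 -0.2525 0.024 59
python3 - <<'E'
from h import *
c=cams.calibration("wrist"); im,d=cams.get_image("wrist"); cv2.imwrite("pics/w1.png",im); P=cloud(c,d)
p=sensors.observe()["position"]
m=(np.hypot(P[...,0]-p[0],P[...,1]-p[1])<.06)&(P[...,2]>.04)&(P[...,2]<.07)
Q=P[m]; print(len(Q),cv2.minAreaRect((Q[:,:2]*1000).astype(np.float32)),np.median(Q[:,2]))
E
```

```text
grip_width: 0.0852
pos [ 0.4892 -0.2492  0.1497] F [ 0.3  0.3 -0.3] w 0.0852 t 2.1
shift [ 0.1257 -0.0027  0.0022] dr [-0.0015 -0.0021 -0.0004]
927 ((488.78289794921875, -252.83352661132812), (25.923667907714844, 29.695676803588867), 57.31787109375) 0.05172946550857918
```

View pics/w1.png

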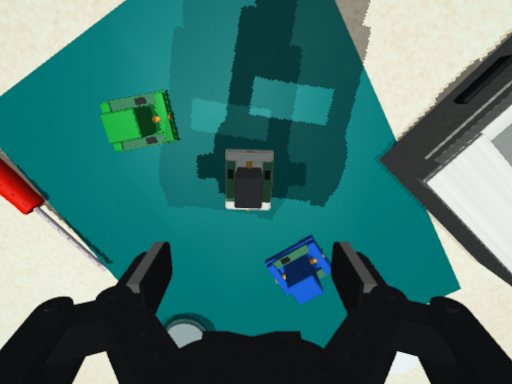

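The wrist view shows the plain holder at (249,180) between the fingers, with blue (300,268) and green (140,120) clear. The measured block centre is (0.4888, -0.2528) at yaw 57.3-59°, so I'm descending and gripping.

```bash
python3 -m crank '{"hand":[0,0,0,0,0],"translation":[[0.03,-0.003,0.002],[0.065,-0.003,0.002],[0.1,-0.003,0.002],[0.125,-0.003,0.002],[0.125,-0.003,0.002]],"dr":[[0,0,0],[0,0,0],[0,0,0],[0,0,0],[0,0,0]]}' |tail -2
python3 -m crank '{"hand":[255,255,255,255,255],"translation":[[0,0,0],[0,0,0],[0,0,0],[0,0,0],[0,0,0]],"dr":[[0,0,0],[0,0,0],[0,0,0],[0,0,0],[0,0,0]]}' 40|tail -2
python3 -m crank '{"hand":[255,255,255,255,255],"translation":[[0,0,0],[0,0,0],[-0.01,0,0],[-0.03,0,0],[-0.03,0,0]],"dr":[[0,0,0],[0,0,0],[0,0,0],[0,0,0],[0,0,0]]}' 40|tail -2
python3 to.py 0.6038 0.007 0.18 16.7
```

```text
ft_force: [-0.1, -0.8, 0.9]
grip_width: 0.0854
ft_force: [-1.0, 1.0, 6.8]
grip_width: 0.0254
ft_force: [0.3, -0.2, -1.4]
grip_width: 0.0253
pos [ 0.4906 -0.2537  0.0577] F [ 0.3 -0.2 -1.4] w 0.0253 t 3.65
shift [-0.1227  0.2816 -0.0369] dr [ 0.7376  0.0044 -0.001 ]
```

```bash
python3 -m crank '{"hand":[255,255,255,255,255],"translation":[[-0.03,0,0],[-0.07,0,0],[-0.11,0.02,-0.002],[-0.122,0.05,-0.006],[-0.122,0.09,-0.012]],"dr":[[0,0,0],[0,0,0],[0,0,0],[0,0,0],[0,0,0]]}' |tail -2
python3 -m crank '{"hand":[255,255,255,255,255],"translation":[[0,0.04,-0.005],[0,0.08,-0.01],[0,0.12,-0.016],[0,0.16,-0.02],[0,0.18,-0.023]],"dr":[[0.14,0,0],[0.28,0,0],[0.42,0,0],[0.56,0,0],[0.7,0,0]]}' |tail -2
python3 to.py 0.6038 0.007 0.18 16.7
```

```text
ft_force: [0.9, -0.2, -2.9]
grip_width: 0.0252
ft_force: [-0.2, 0.2, -3.3]
grip_width: 0.0255
pos [ 0.5994 -0.0006  0.1765] F [-0.2  0.2 -3.3] w 0.0255 t 4.65
shift [-0.0035  0.0066 -0.0058] dr [ 0.0341 -0.0009  0.0006]
```

```bash
python3 -m crank '{"hand":[255,255,255],"translation":[[0,0.006,-0.005],[0,0.006,-0.005],[0,0.006,-0.005]],"dr":[[0.034,0,0],[0.034,0,0],[0.034,0,0]]}' |tail -2
python3 to.py 0.6038 0.007 0.18 16.7
python3 - <<'E'
from h import *
c=cams.calibration("wrist"); im,d=cams.get_image("wrist"); cv2.imwrite("pics/w2.png",im); P=cloud(c,d)
p=sensors.observe()["position"]
a=np.radians(16.7); ex=np.array([np.cos(a),np.sin(a)]); ey=np.array([-ex[1],ex[0]])
D=P[...,:2]-p[:2]; bx=D@ex; by=D@ey; z=P[...,2]
s=(abs(bx)<.03)
for k in np.arange(-.13,.13,.005):
    m=s&(by>k)&(by<k+.005); 
    if m.sum()>20: print(round(k*1000),m.sum(),np.nanpercentile(z[m],[5,50,95]).round(3))
E
```

```text
ft_force: [0.1, -0.8, -1.6]
grip_width: 0.0253
pos [0.6026 0.0029 0.1768] F [ 0.1 -0.8 -1.6] w 0.0253 t 4.95
shift [-0.0032  0.0023 -0.0036] dr [ 0.0048 -0.0003  0.001 ]
-15 343 [0.201 0.202 0.204]
-10 813 [0.005 0.202 0.222]
-5 887 [0.005 0.202 0.223]
0 1045 [0.005 0.202 0.231]
5 2438 [0.006 0.202 0.259]
10 8722 [0.164 0.233 0.266]
15 8665 [0.159 0.257 0.272]
20 1247 [0.005 0.165 0.274]
25 891 [0.005 0.165 0.166]
30 1027 [0.005 0.158 0.165]
35 249 [0.005 0.006 0.007]
40 246 [0.005 0.006 0.007]
45 239 [0.005 0.006 0.007]
50 269 [0.005 0.006 0.007]
55 229 [0.005 0.006 0.007]
60 43 [0.005 0.006 0.007]
65 426 [0.077 0.079 0.08 ]
70 434 [0.077 0.079 0.08 ]
75 453 [0.077 0.078 0.079]
80 494 [0.077 0.078 0.079]
85 444 [0.077 0.078 0.079]
90 512 [0.077 0.078 0.079]
95 512 [0.077 0.078 0.079]
100 480 [0.077 0.078 0.079]
105 513 [0.077 0.078 0.079]
110 527 [0.077 0.078 0.079]
115 541 [0.077 0.078 0.079]
120 562 [0.077 0.078 0.079]
125 573 [0.077 0.078 0.079]
```

View pics/w2.png

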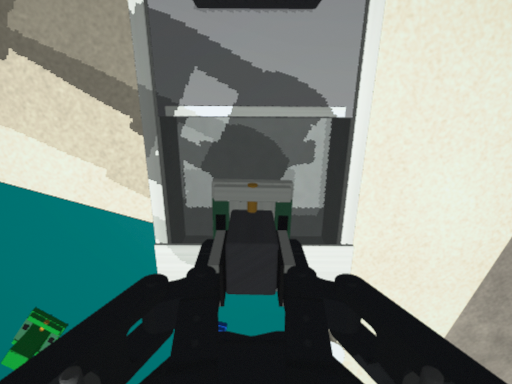

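The wrist view shows the held holder at (252,245) over the bay. The hatch edge is at row 112 and the lip at row 245. The holder's underside is 27 mm below the TCP, so the floor is at TCP z ≈ 0.033. Lowering now.

```bash
python3 -m crank '{"hand":[255,255,255,255,255],"translation":[[0.01,0.002,-0.003],[0.04,0.002,-0.003],[0.08,0.002,-0.003],[0.115,0.002,-0.003],[0.13,0.002,-0.003]],"dr":[[0.004,0,0],[0.004,0,0],[0.004,0,0],[0.004,0,0],[0.004,0,0]]}' |tail -2
python3 -m crank '{"hand":[255,255,255],"translation":[[0,0,0],[0.002,0,0],[0.004,0,0]],"dr":[[0,0,0],[0,0,0],[0,0,0]]}' |tail -2
python3 to.py 0.6038 0.007 0.033 16.7
```

```text
ft_force: [0.2, -1.2, -2.3]
grip_width: 0.0256
ft_force: [-1.4, -0.4, -2.9]
grip_width: 0.0251
pos [0.6047 0.0063 0.0444] F [-1.4 -0.4 -2.9] w 0.0251 t 5.8
shift [ 0.0114 -0.0007 -0.0009] dr [-0.0006  0.0011 -0.0021]
```

```bash
python3 -m crank '{"hand":[255,255,255,255,255],"translation":[[0.002,0,0],[0.004,0,0],[0.006,0,0],[0.008,0,0],[0.008,0,0]],"dr":[[0,0,0],[0,0,0],[0,0,0],[0,0,0],[0,0,0]]}' |egrep 'force|posit'
python3 -m crank '{"hand":[255,255],"translation":[[0.001,0,0],[0.002,0,0]],"dr":[[0,0,0],[0,0,0]]}' |egrep 'force|posit'
python3 -m crank '{"hand":[255,255],"translation":[[0.001,0,0],[0.001,0,0]],"dr":[[0,0,0],[0,0,0]]}' |egrep 'force|posit'
```

```text
position: [0.6039, 0.0066, 0.0351]
ft_force: [0.2, -0.6, -2.6]
position: [0.6041, 0.0066, 0.0333]
ft_force: [-0.5, -0.5, -2.3]
position: [0.604, 0.0066, 0.0326]
ft_force: [-2.1, 1.2, 1.3]
```

```bash
python3 -m crank '{"hand":[255,255],"translation":[[0.0005,0,0],[0.0005,0,0]],"dr":[[0,0,0],[0,0,0]]}' |egrep 'force|posit'
python3 -m crank '{"hand":[160,130,100,100,100],"translation":[[0,0,0],[0,0,0],[0,0,0],[0,0,0],[0,0,0]],"dr":[[0,0,0],[0,0,0],[0,0,0],[0,0,0],[0,0,0]]}' |egrep 'force|posit|wid'
python3 -m crank '{"hand":[100,100,100,100,100],"translation":[[-0.01,0,0],[-0.04,0,0],[-0.08,0,0],[-0.12,0,0],[-0.15,0,0]],"dr":[[0,0,0],[0,0,0],[0,0,0],[0,0,0],[0,0,0]]}' |egrep 'force|posit|wid'
python3 - <<'E'
from h import *
c=cams.calibration("wrist"); im,d=cams.get_image("wrist"); cv2.imwrite("pics/w3.png",im); P=cloud(c,d)
o=np.array([.604,.0066])
m=(np.hypot(P[...,0]-o[0],P[...,1]-o[1])<.045)&(P[...,2]>.045)&(P[...,2]<.07)
Q=P[m]; print(len(Q),cv2.minAreaRect((Q[:,:2]*1000).astype(np.float32)),np.percentile(Q[:,2],[5,50,95]))
m=(P[...,2]>.1)&(P[...,2]<.112)&(np.hypot(P[...,0]-.563,P[...,1]-.147)<.07); Q=P[m]
if len(Q): print(len(Q),cv2.minAreaRect((Q[:,:2]*1000).astype(np.float32)),np.median(Q[:,2]))
E
```

```text
position: [0.604, 0.0066, 0.0325]
ft_force: [-2.9, 0.2, 4.8]
position: [0.604, 0.0065, 0.0318]
ft_force: [-0.1, -0.0, -1.3]
grip_width: 0.0519
position: [0.6043, 0.0066, 0.1854]
ft_force: [0.3, 1.0, -0.1]
grip_width: 0.0517
764 ((603.4155883789062, 7.064949035644531), (25.59551429748535, 29.440534591674805), 16.518096923828125) [0.05054703 0.0577307  0.05888734]
1055 ((562.7091064453125, 141.9922332763672), (88.99916076660156, 3.536348342895508), 16.847972869873047) 0.10694410525087145
```

View pics/w3.png

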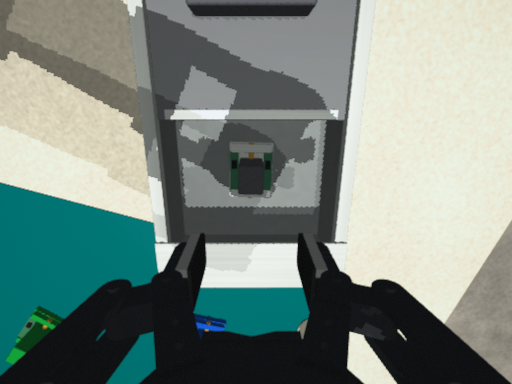

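The view shows the holder upright in the bay at (251,168), released, with its top at z 0.058. I'm moving closed fingers behind the bar, to its +y side.

```bash
python3 to.py 0.5536 0.1747 0.184 16.7
python3 -m crank '{"hand":[255,255,255,255,255],"translation":[[0,0,-0.045],[0,0,-0.09],[0,0,-0.135],[0,0,-0.175],[0,0,-0.175]],"dr":[[0,0,0],[0,0,0],[0,0,0],[0,0,0],[0,0,0]]}' |egrep 'force|posit|wid'
python3 to.py 0.5536 0.1747 0.085 16.7
```

```text
pos [0.6059 0.0064 0.19  ] F [ 1.  -0.   5.3] w 0.0522 t 7.95
shift [ 0.0051 -0.0018 -0.1763] dr [-0.0002  0.005  -0.0096]
position: [0.5521, 0.1783, 0.1826]
ft_force: [0.2, -0.5, 1.2]
grip_width: -0.0003
pos [0.5521 0.1783 0.1826] F [ 0.2 -0.5  1.2] w -0.0003 t 8.45
shift [0.0975 0.0004 0.004 ] dr [ 0.0045 -0.0009 -0.0005]
```

```bash
python3 -m crank '{"hand":[255,255,255,255,255],"translation":[[0.03,0,0],[0.06,0,0],[0.085,0,0],[0.097,0,0],[0.097,0,0]],"dr":[[0.004,0,0],[0.004,0,0],[0.004,0,0],[0.004,0,0],[0.004,0,0]]}' |egrep 'force|posit|wid'
python3 -m crank '{"hand":[255,255,255,255,255],"translation":[[0,0,0.003],[0,0,0.006],[0,0,0.009],[0,0,0.012],[0,0,0.015]],"dr":[[0,0,0],[0,0,0],[0,0,0],[0,0,0],[0,0,0]]}' |egrep 'force|posit|wid'
python3 to.py 0.5536 0.1747 0.085 16.7
```

```text
position: [0.5534, 0.1738, 0.0839]
ft_force: [0.8, 0.1, -0.2]
grip_width: 0.0
position: [0.5583, 0.1599, 0.0854]
ft_force: [-0.3, 3.0, 2.0]
grip_width: -0.0001
pos [0.5583 0.1599 0.0854] F [-0.3  3.   2. ] w -0.0001 t 9.45
shift [ 0.0005 -0.0004 -0.0155] dr [-0.0046 -0.0005 -0.0013]
```

```bash
python3 -m crank '{"hand":[255,255,255,255,255],"translation":[[0,0,0.008],[0,0,0.02],[0,0,0.032],[0,0,0.044],[0,0,0.056]],"dr":[[0,0,0],[0,0,0],[0,0,0],[0,0,0],[0,0,0]]}' |egrep 'force|posit'
python3 -m crank '{"hand":[255,255,255,255,255],"translation":[[0,0,0.012],[0,0,0.024],[0,0,0.036],[0,0,0.044],[0,0,0.048]],"dr":[[0,0,0],[0,0,0],[0,0,0],[0,0,0],[0,0,0]]}' |egrep 'force|posit'
python3 -m crank '{"hand":[255,255],"translation":[[0,0,0.001],[0,0,0.002]],"dr":[[0,0,0],[0,0,0]]}' |egrep 'force|posit'
python3 to.py 0.595 0.0363 0.085 16.7
```

```text
position: [0.5743, 0.105, 0.0848]
ft_force: [1.4, 4.6, 2.1]
position: [0.5876, 0.0592, 0.0847]
ft_force: [1.8, 3.3, 1.0]
position: [0.5878, 0.0583, 0.0847]
ft_force: [1.8, 3.5, 0.8]
pos [0.5878 0.0583 0.0847] F [1.8 3.5 0.8] w 0.0001 t 10.65
shift [-0.0003  0.0006  0.0232] dr [-0.0042 -0.0003  0.0005]
```

```bash
python3 -m crank '{"hand":[255,255,255,255,255],"translation":[[0,0,0.003],[0,0,0.006],[0,0,0.009],[0,0,0.011],[0,0,0.012]],"dr":[[0,0,0],[0,0,0],[0,0,0],[0,0,0],[0,0,0]]}' |egrep 'force|posit'
for i in 1; do :; done
python3 -m crank '{"hand":[255,255,255],"translation":[[0,0,0.001],[0,0,0.001],[0,0,0.001]],"dr":[[0,0,0],[0,0,0],[0,0,0]]}' |egrep 'force|posit'
python3 -m crank '{"hand":[255,255,255],"translation":[[0,0,0.001],[0,0,0.001],[0,0,0.001]],"dr":[[0,0,0],[0,0,0],[0,0,0]]}' |egrep 'force|posit'
python3 -m crank '{"hand":[255,255,255],"translation":[[0,0,0.001],[0,0,0.001],[0,0,0.001]],"dr":[[0,0,0],[0,0,0],[0,0,0]]}' |egrep 'force|posit'
```

```text
position: [0.5914, 0.0464, 0.0847]
ft_force: [-0.7, 4.0, -0.6]
position: [0.5917, 0.0455, 0.0848]
ft_force: [0.2, 0.8, -0.7]
position: [0.5919, 0.0447, 0.0847]
ft_force: [-0.2, 1.6, -1.8]
position: [0.5922, 0.0437, 0.0847]
ft_force: [-1.2, 2.8, -1.3]
```

Box y of the TCP is about -38.5. I'll continue in 1 mm steps, reading the force after each batch.

```bash
python3 -m crank '{"hand":[255,255,255],"translation":[[0,0,0.001],[0,0,0.001],[0,0,0.001]],"dr":[[0,0,0],[0,0,0],[0,0,0]]}' |egrep 'force|posit'
python3 -m crank '{"hand":[255,255,255],"translation":[[0,0,0.001],[0,0,0.001],[0,0,0.001]],"dr":[[0,0,0],[0,0,0],[0,0,0]]}' |egrep 'force|posit'
```

```text
position: [0.5925, 0.0427, 0.0847]
ft_force: [-2.1, 2.1, -2.1]
position: [0.5928, 0.0418, 0.0848]
ft_force: [-1.3, 2.0, -1.4]
```

```bash
python3 -m crank '{"hand":[255,255,255],"translation":[[0,0,0.001],[0,0,0.001],[0,0,0.001]],"dr":[[0,0,0],[0,0,0],[0,0,0]]}' |egrep 'force|posit'
```

```text
position: [0.5931, 0.0408, 0.0848]
ft_force: [-1.4, 2.0, -2.3]
```

```bash
python3 -m crank '{"hand":[255,255,255],"translation":[[0,0,0.001],[0,0,0.001],[0,0,0.001]],"dr":[[0,0,0],[0,0,0],[0,0,0]]}' |egrep 'force|posit'
```

```text
position: [0.5934, 0.0398, 0.0848]
ft_force: [-1.5, 1.7, -0.6]
```

```bash
python3 -m crank '{"hand":[255,255,255],"translation":[[0,0,0.001],[0,0,0.001],[0,0,0.001]],"dr":[[0,0,0],[0,0,0],[0,0,0]]}' |egrep 'force|posit'
python3 -m crank '{"hand":[255,255,255],"translation":[[0,0,0.001],[0,0,0.001],[0,0,0.001]],"dr":[[0,0,0],[0,0,0],[0,0,0]]}' |egrep 'force|posit'
```

```text
position: [0.5937, 0.0389, 0.0848]
ft_force: [-1.8, 2.7, -1.6]
position: [0.594, 0.0379, 0.0848]
ft_force: [-1.7, 1.7, -1.4]
```

```bash
python3 -m crank '{"hand":[255,255,255],"translation":[[0,0,0.001],[0,0,0.001],[0,0,0.001]],"dr":[[0,0,0],[0,0,0],[0,0,0]]}' |egrep 'force|posit'
```

```text
position: [0.5943, 0.037, 0.0848]
ft_force: [-2.0, 1.6, -0.6]
```

```bash
python3 -m crank '{"hand":[255,255,255],"translation":[[0,0,0.001],[0,0,0.001],[0,0,0.001]],"dr":[[0,0,0],[0,0,0],[0,0,0]]}' |egrep 'force|posit'
python3 -m crank '{"hand":[255,255,255],"translation":[[0,0,0.001],[0,0,0.001],[0,0,0.001]],"dr":[[0,0,0],[0,0,0],[0,0,0]]}' |egrep 'force|posit'
```

```text
position: [0.5946, 0.036, 0.0848]
ft_force: [-2.3, 2.6, -0.4]
position: [0.5949, 0.0351, 0.0848]
ft_force: [-1.5, 1.7, -1.6]
```

```bash
python3 -m crank '{"hand":[255,255,255],"translation":[[0,0,0.001],[0,0,0.001],[0,0,0.001]],"dr":[[0,0,0],[0,0,0],[0,0,0]]}' |egrep 'force|posit'
python3 -m crank '{"hand":[255,255,255],"translation":[[0,0,0.001],[0,0,0.001],[0,0,0.001]],"dr":[[0,0,0],[0,0,0],[0,0,0]]}' |egrep 'force|posit'
```

```text
position: [0.5951, 0.0342, 0.0848]
ft_force: [-1.7, 2.6, -0.2]
position: [0.5952, 0.0338, 0.0848]
ft_force: [-2.3, 5.8, -0.9]
```

```bash
python3 -m crank '{"hand":[255,255,255],"translation":[[0,0,0.001],[0,0,0.001],[0,0,0.001]],"dr":[[0,0,0],[0,0,0],[0,0,0]]}' |egrep 'force|posit'
```

```text
position: [0.5954, 0.0333, 0.0849]
ft_force: [-3.2, 7.7, 0.2]
```

Seal found: the total is 8.3 N, of which about 2.7 N is drag. Adding about 1.3 mm and holding.

```bash
python3 -m crank '{"hand":[255,255,255],"translation":[[0,0,0.0007],[0,0,0.0013],[0,0,0.0013]],"dr":[[0,0,0],[0,0,0],[0,0,0]]}' |egrep 'force|posit'
python3 -m crank '{"hand":[255,255,255,255],"translation":[[0,0,0],[0,0,0],[0,0,0],[0,0,0]],"dr":[[0,0,0],[0,0,0],[0,0,0],[0,0,0]]}' |egrep 'force|posit'
python3 -m crank '{"hand":[255,255,255,255],"translation":[[0,0,0],[0,0,0],[0,0,0],[0,0,0]],"dr":[[0,0,0],[0,0,0],[0,0,0],[0,0,0]]}' |egrep 'force|posit|time'
```

```text
position: [0.5955, 0.0329, 0.0849]
ft_force: [-4.5, 13.4, 1.8]
position: [0.5955, 0.0329, 0.0848]
ft_force: [-3.5, 11.1, 1.6]
time_s: 16.75
position: [0.5955, 0.0329, 0.0848]
ft_force: [-4.2, 11.5, 1.4]
```

```bash
python3 -m crank '{"hand":[255,255,255,255,255],"translation":[[0,0,0],[0,0,0],[0,0,-0.0005],[0,0,-0.001],[0,0,-0.0015]],"dr":[[0,0,0],[0,0,0],[0,0,0],[0,0,0],[0,0,0]]}' |egrep 'force|posit'
python3 -m crank '{"hand":[255,255,255,255,255],"translation":[[0,0,-0.001],[0,0,-0.002],[0,0,-0.004],[0,0,-0.01],[0,0,-0.02]],"dr":[[0,0,0],[0,0,0],[0,0,0],[0,0,0],[0,0,0]]}' |egrep 'force|posit'
python3 -m crank '{"hand":[255,255,255,255,255],"translation":[[-0.01,0,-0.01],[-0.04,0,-0.01],[-0.08,0,-0.01],[-0.11,0,-0.01],[-0.11,0,-0.01]],"dr":[[0,0,0],[0,0,0],[0,0,0],[0,0,0],[0,0,0]]}' |egrep 'force|posit|time'
python3 - <<'E'
from h import *
c=cams.calibration("wrist"); im,d=cams.get_image("wrist"); cv2.imwrite("pics/w4.png",im); P=cloud(c,d)
o=np.array([.6009,.0145]) 
m=(P[...,2]>.1)&(P[...,2]<.112)&(np.hypot(P[...,0]-o[0],P[...,1]-o[1])<.07); Q=P[m]
r=cv2.minAreaRect((Q[:,:2]*1000).astype(np.float32)); print(len(Q),r, "box y",(np.array(r[0])-[581.7,80.8])@[-.287,.958])
E
```

```text
position: [0.5954, 0.0332, 0.0848]
ft_force: [-2.2, 5.4, -0.5]
position: [0.5902, 0.0516, 0.085]
ft_force: [-0.2, 0.1, -0.1]
time_s: 18.25
position: [0.5886, 0.062, 0.2001]
ft_force: [-0.0, 0.3, -0.5]
969 ((599.910400390625, 18.576082229614258), (89.53376007080078, 12.7636079788208), 16.905654907226562) box y -64.8368981361389
```

View pics/w4.png

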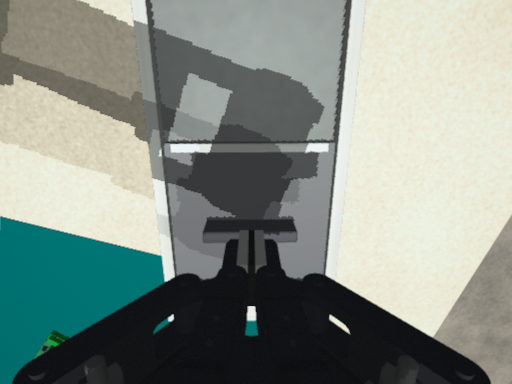

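The view shows the hatch shut, with the bar at (250,228) and box y -64.8 mm, inside the seal range. The robot is clear. Handing in.

```bash
python3 -c "
from rig import env,sensors
print(sensors.observe()['ft_force']); print(env.close_job())"
```

```text
[ 0.1489178   0.35582989 -0.33642879]
the job is handed in; nothing more can be done
None
```

The holder is standing in the bay and the hatch is shut and resting on the seal. I handed the job in at about 18 s of the 72 s allowed; no verdict is reported.

- **Holder:** I gripped the plain holder by its steel block and lowered it until the floor contact showed in the force reading, then released it. A close view afterwards showed it upright, with its top at 58 mm as expected.
- **Hatch:** I pushed the bar with closed fingers, the last stretch in 1 mm steps, until the force rose at the seal. I held about 12 N in total for roughly a second, which is about 9 N on the seal after 2.7 N of track drag. The highest reading was about 14 N in total. I then backed off slowly and lifted clear.
- **Last checks:** The bar is at box y ≈ -65 mm, inside the -68 to -54 mm range, and the wrist force is near zero, so the robot touches nothing.
- **Not checked:** The force left on the seal can't be measured after letting go, so I rely on the track drag to hold it. The holder is out of sight under the closed hatch. I didn't re-measure the bystanders, but the arm never went near them. No check failed or disagreed.

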